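# Turn the foil drums panel-up on the roller bed

## Task

Get the brass foil drums ready for the next guest. Move the rubbing block out of the rack and lay it flat on the teal cover; turn the knob on the roller bed until the black pointer stands on the red mark, and only then lay every 50 mm drum (the middle size; leave the smaller and the larger look-alike where they are) on its own pair of rollers, let go and wait until all of them lie there at rest together, heavy side down and ivory panel up. Then put those drums back into free cells of the wooden rack, still panel up and lying properly on the rubber domes, leaving the pointer on the mark and the other things undisturbed.

Things in the scene. Friction and masses are not known exactly. Their poses are not given: they have to be found in the camera images.
- drum_a: brass foil drum, solid cylinder 50 mm across, 40 mm long, 200 g. Origin at its centre, y along its level axis. Ivory panel (32 mm long, 0.8 rad of arc) centred on its +z side; a weight inside the -z side shows as a dark dot on each flat end. Grip it from above across the flat ends (40 mm). Right (middle) size; may be absent.
- drum_b: brass foil drum, solid cylinder 50 mm across, 40 mm long, 200 g. Origin at its centre, y along its level axis. Ivory panel (32 mm long, 0.8 rad of arc) centred on its +z side; a weight inside the -z side shows as a dark dot on each flat end. Grip it from above across the flat ends (40 mm). Right (middle) size; may be absent.
- drum_c: brass foil drum, solid cylinder 50 mm across, 40 mm long, 200 g. Origin at its centre, y along its level axis. Ivory panel (32 mm long, 0.8 rad of arc) centred on its +z side; a weight inside the -z side shows as a dark dot on each flat end. Grip it from above across the flat ends (40 mm). Right (middle) size; may be absent.
- drum_small: brass foil drum, solid cylinder 40 mm across, 40 mm long, 130 g. Origin at its centre, y along its level axis. Ivory panel (32 mm long, 0.8 rad of arc) centred on its +z side; a weight inside the -z side shows as a dark dot on each flat end. Grip it from above across the flat ends (40 mm). A look-alike of the wrong size: leave it in the rack.
- drum_large: brass foil drum, solid cylinder 60 mm across, 40 mm long, 290 g. Origin at its centre, y along its level axis. Ivory panel (32 mm long, 0.8 rad of arc) centred on its +z side; a weight inside the -z side shows as a dark dot on each flat end. Grip it from above across the flat ends (40 mm). A look-alike of the wrong size: leave it in the rack.
- rack: fixed walnut board 124 x 255 x 10 mm; origin under its centre. Six cells at x = -34, +34, y = -90, 0, +90 mm; in each a drum lies on four rubber domes (radius 6, centres at z = 14, 18 mm off in x, 12 in y), axis along the rack's y, 39 mm above the table (small 33, large 45). On the domes a drum does not turn by itself. One cell at the start holds only the rubbing block.
- bed: fixed grey roller bed, plate 116 x 370 x 10 mm; origin under its centre. Along y: three roller stations, scale (y = +100), knob (+150 mm). Each station has a rear roller (x = +20, z = 24 mm) and a front roller on a carriage (x = -20 at the mark), tyres of radius 9 mm, 12 mm off the station's centre in y. They turn freely: a drum laid there rocks and rests in about 4 s, panel up.
- station0 (a point): centre of a 50 mm drum lying on roller station 0 when the carriage is on the mark (about 51 mm above the table); the drum's axis then lies along the bed's y. Site axes as the bed's. Stations are 90 mm apart.
- station1 (a point): centre of a 50 mm drum lying on roller station 1 when the carriage is on the mark (about 51 mm above the table); the drum's axis then lies along the bed's y. Site axes as the bed's. Stations are 90 mm apart.
- station2 (a point): centre of a 50 mm drum lying on roller station 2 when the carriage is on the mark (about 51 mm above the table); the drum's axis then lies along the bed's y. Site axes as the bed's. Stations are 90 mm apart.
- knob (a joint): black knob on the bed's +y end, turns about the vertical from 0 to 4.5 rad, growing clockwise seen from above; friction 0.05 N m, stays where it is left. Its grip is an upright bar 42 x 14 mm, 32 mm tall, top 54 mm above the table, along the bed's x at 0. Each rad clockwise drives the front-roller carriage and its pointer 6 mm along the bed's +x.
- knob_grip (a point): on the knob's axis at the height to grip. Site axes turn with the knob; its x lies along the grip bar.
- pointer_tip (a point): tip of the carriage's black pointer, over the white scale. It moves along the bed's x only. At the start it stands 8 to 17 mm short of the mark, on its -x side.
- mark (a point): the red line on the white scale, where the pointer has to stand; fixed on the bed, point axes as the bed's; the pointer is on it when both have the same bed x.
- rub_block: white rubbing block in a blue card sleeve, 21 (x) x 50 (y) x 12 (z) mm, 22 g; origin under its centre. At the start it lies flat on the rack's board (10 mm above the table) between the domes of a cell without a drum, its length along the rack's y: take it there by its two ends (50 mm), the domes are too close to its sides.
- cover: closed teal leather passport cover lying behind the rack and the bed, 134 (x) x 96 (y) mm, its top 8 mm above the table, fixed; origin under its centre. The rubbing block belongs on it.
- stamp: bystander: hand stamp with brown wooden handle and brass foot, 29 x 30 x 73 mm, standing; origin under its foot
- foil_roll_silver: bystander: spare foil roll with a dark brown top, 52 mm across, 31 mm tall, standing on end; origin under it
- gift_box: bystander: dark blue lidded gift box 62 x 150 x 34 mm; origin under its centre
Not all that is in view belongs to the job. Leave any purple look-alike of the drum_c alone.

How it is judged:
By the outcome, as a careful person would: the job done as asked, in the order asked, and still so for the second after the job is handed in, with the robot touching nothing.
Of drum_a, drum_b, drum_c only 2 to 3 are there at a start; the rules pass over those that are not, and their reading is None.
At some moment in a run one of rub_block may be knocked a few centimetres aside while the robot is not near it.
Once in a run the grip may slacken for a moment while it holds something.
It also fails if it takes over 210 s, if anything falls off the work surface, if the arm or the gripper's body presses on something with over 40 N, if the wrist force passes 120 N, or if a joint passes its speed limit or range.

## Robot

A 6-joint arm with a two-finger parallel gripper is mounted at the origin on a cart in front of the work surface, level with it; the furniture and walls round the work are solid. World frame = base frame: x ahead of the robot, y to its left, z up, the work surface at z = 0. Lengths are in mm, angles in rad, forces in N, time in s.
With the tool pointing down it reaches from about 400 to 925 mm from the base axis. Payload 12.5 kg.
Tool frame: the origin (TCP) lies midway between the tips of the shut fingers; the grasp point (between the pads) lies 19 mm behind it; z points along the fingers, y is the line along which they close (so a half turn about z gives the same grasp; the last joint's range is limited). The gripper opens to 95 mm and grips with 3 to 60 N. Pads are 20 mm wide; open, the fingers measure 119 mm over their backs; the gripper's body (75 mm by 180 mm) begins 59 mm behind the grasp point.
Start: joints at [1.139, 0.491, 1.559, -0, 1.092, -0.106], TCP at [200.025, 592.146, 214.661] pointing down, gripper open.
Joint ranges: [-3.1, 3.1], [-0.84, 2.19], [0.05, 2.79], [-1.13, 4.28], [0.06, 2.93], [-2.69, 2.69]. Speed limits (rad/s): [2.22, 2.22, 2.79, 3.14, 3.14, 3.14].

## Interface

Orientations are given as a unit quaternion [w, x, y, z].
In Python, from station import arm, hand, vision gives the robot as it stands. Calls block until the motion is done:
- arm.goto(position, orientation): joint-space move of the TCP to a pose.
- arm.move_linear(position, orientation=None, feed=150): straight line of the TCP; orientation=None keeps the orientation; feed is the mean speed in mm/s.
- arm.goto_joints(angles): joint-space move.
- hand.command_gripper(opening, grasp_force=None): finger opening in mm; grasp_force is the grip in N (None keeps the last); returns when the fingers have stopped.
- arm.sleep(seconds).
- arm.solve_ik(position, orientation): joint angles nearest the present ones, or None.
- arm.read_state(): the state.
- vision.get_image(name): name is "side" or "top"; returns a dict with "img" (480x640x3 uint8, red, green, blue), "fx", "fy", "cx", "cy" (pixels), "pose" (4x4, takes a point from camera to world coordinates). Camera axes: x right, y down, z forward; pixel columns grow to the right and rows downward; lengths in mm; the calibration is good to about 2 mm. A picture is of the moment at which its call begins. There is no depth.
A pose or a line that the arm cannot do raises arm.IKError and nothing moves.
- arm.close_job(): hands the job in; it is judged then, once.
Trained networks look in a picture, given as the dict that the camera call returned (one of the last four; its "shot" number tells which), for a name from the list of things; names that differ only in an ending like _2 or _b are one class to them, and where a whole thing is asked for, a point or a joint stands for the part that bears it (a point fixed in the world has none). Each returns a list of dicts, best first, with "conf" (0 to 1); they miss things now and then, are a little off and sometimes report something else, mostly with a low value. They report only what shows in the picture. A call takes as long as a camera call. They do not tell look-alikes from the thing itself.
- vision.look_for(name, picture): "location" ([column, row] in pixels, amid what is visible of it).
- vision.mark_of(name, picture): "location" ([column, row] in pixels: a listed point, or the origin of a listed thing).
The state is a dict: "clock": time; "qpos": joint angles; "qd": joint speeds; "joint_torque": joint torques, N m; "tool_pos": TCP position; "ee_rot": TCP orientation; "wrist_force": force on the tool from outside, world axes, zero at the start; "ft_torque": the same for the moment, N m; "grip_width": finger opening in mm; "gripper_force": force on a finger pad.
Only numpy, scipy, OpenCV 4.12 (cv2) and the standard library are available. Lean on these libraries where they do the work, as an engineer would, in place of code of your own. Each camera call takes 0.05 s, during which the arm holds its last target. There are 200 camera calls.

## Working session

There is one attempt and no reset: what is moved stays moved. The work goes in short steps, each a Python script; the robot and the scene stay as the last script left them, time stands still between calls to the robot, and variables do not carry over. Pictures are saved under pics/ and viewed, at most 14 in all, crops included, and the job is handed in when it is done.

```bash
ls; mkdir -p pics
python3 - <<'E'
from station import arm, hand, vision
import cv2
for n in("top","side"):
    p=vision.get_image(n); cv2.imwrite(f"pics/{n}0.png",p["img"][:,:,::-1])
    print(n,p["fx"],p["fy"],p["cx"],p["cy"],p["pose"])
    for t in("drum_a","drum_small","drum_large","rack","bed","station0","station1","station2","knob_grip","pointer_tip","mark","rub_block","cover"):
        print(t,[([round(v) for v in d["location"]],round(d["conf"],2)) for d in vision.mark_of(t,p)])
print(arm.read_state())
E
```

```text
pics
top 603.7920343232977 603.7920343232977 310.61521657957894 240.75069538632593 [[-2.57035533e-02 -9.96167899e-01  8.35993048e-02  4.06310372e+02]
 [-9.99602789e-01  2.46449107e-02 -1.36708625e-02  4.58083838e+01]
 [ 1.15581769e-02 -8.39174880e-02 -9.96405672e-01  1.45534481e+03]
 [ 0.00000000e+00  0.00000000e+00  0.00000000e+00  1.00000000e+00]]
drum_a [([187, 249], 0.92), ([152, 306], 0.83), ([225, 248], 0.71), ([267, 276], 0.7), ([190, 274], 0.49)]
drum_small [([185, 276], 0.57)]
drum_large [([224, 275], 0.85)]
rack [([228, 261], 0.64), ([148, 212], 0.17)]
bed [([394, 257], 0.63)]
station0 [([418, 248], 0.73), ([456, 247], 0.71), ([382, 257], 0.64)]
station1 [([418, 248], 0.73), ([456, 247], 0.71), ([382, 257], 0.64)]
station2 [([418, 248], 0.73), ([456, 247], 0.71), ([382, 257], 0.64)]
knob_grip [([332, 259], 0.76)]
pointer_tip [([355, 270], 0.92)]
mark [([358, 267], 0.61), ([266, 275], 0.59)]
rub_block [([265, 246], 0.51)]
cover [([308, 189], 0.9), ([236, 204], 0.45)]
side 492.31225387365424 492.31225387365424 318.8182427399248 239.07020144544597 [[ 9.98804069e-01 -2.78712155
[... 995 characters left out ...]

{'clock': 1.4, 'qpos': array([ 1.13940103e+00,  4.90907018e-01,  1.55888543e+00, -1.74366211e-05,
        1.09168183e+00, -1.05596902e-01]), 'qd': array([-0.00147732,  0.00052532, -0.0002453 , -0.00015383,  0.00101841,
        0.00157121]), 'joint_torque': array([-3.70916459e-03, -6.12479782e+01, -2.58416712e+01,  6.91254856e-02,
        4.47151205e-02,  3.38417055e-05]), 'tool_pos': array([200.03374925, 592.15544966, 214.66160743]), 'ee_rot': array([2.31608132e-05, 1.62175732e-01, 9.86761890e-01, 5.50135389e-05]), 'wrist_force': array([-0.11605286, -0.01374044, -0.53271235]), 'ft_torque': array([-0.05125318, -0.02432582, -0.00471846]), 'gripper_force': 0.0, 'grip_width': 94.69791290113167}
```

Run:
```python
import cv2
a=cv2.imread("pics/top0.png")[150:350,120:490]; cv2.imwrite("pics/topc.png",cv2.resize(a,(800,432),interpolation=cv2.INTER_CUBIC))
a=cv2.imread("pics/side0.png")[130:430,210:450]; cv2.imwrite("pics/sidec.png",cv2.resize(a,(480,600),interpolation=cv2.INTER_CUBIC))
```

```text
(no output)
```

View pics/topc.png

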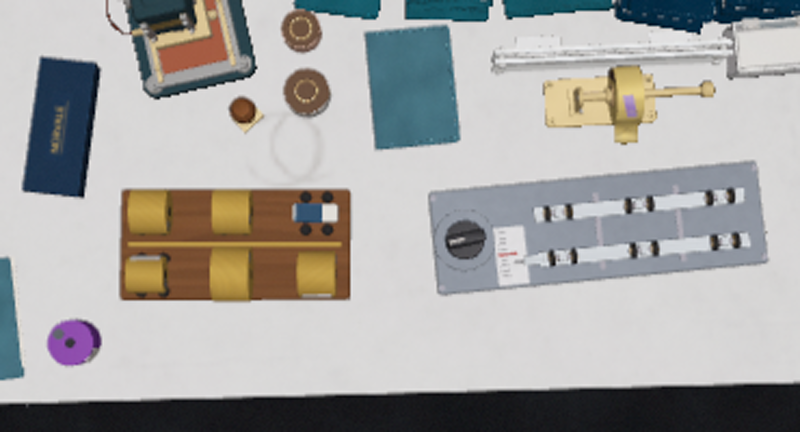

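View pics/sidec.png

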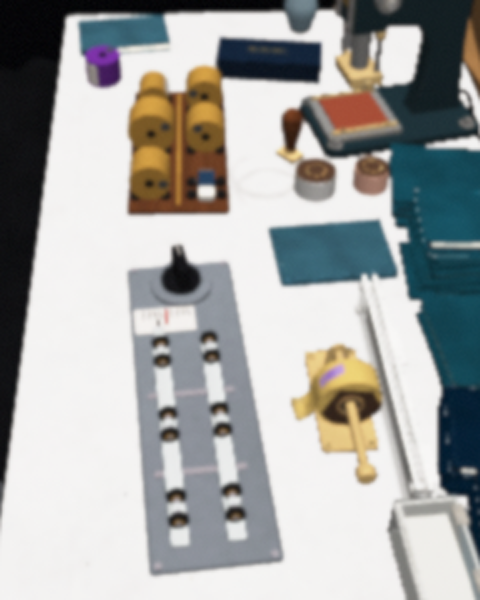

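```bash
cat > h.py <<'E'
from station import arm, hand, vision
import cv2, numpy as np
from scipy.spatial.transform import Rotation as R
def ray(p,uv):
    M=p["pose"]; d=M[:3,:3]@np.array([(uv[0]-p["cx"])/p["fx"],(uv[1]-p["cy"])/p["fy"],1]); return M[:3,3],d
def plane(p,uv,z):
    o,d=ray(p,uv); return (o+d*(z-o[2])/d[2])[:2]
def proj(p,X):
    M=p["pose"]; c=M[:3,:3].T@(np.asarray(X,float)-M[:3,3]); return np.array([p["fx"]*c[0]/c[2]+p["cx"],p["fy"]*c[1]/c[2]+p["cy"]])
def rectify(p,z,c,yaw,w=(200,440),s=2):
    """image of plane z: col=-y', row=-x' in the local frame (c,yaw), s px/mm"""
    ca,sa=np.cos(yaw),np.sin(yaw)
    loc=np.float32([[-w[0]/2,-w[1]/2],[-w[0]/2,w[1]/2],[w[0]/2,-w[1]/2],[w[0]/2,w[1]/2]])
    src=np.float32([proj(p,[c[0]+ca*a-sa*b,c[1]+sa*a+ca*b,z]) for a,b in loc])
    dst=np.float32([[(w[1]/2-b)*s,(w[0]/2-a)*s] for a,b in loc])
    return cv2.warpPerspective(p["img"],cv2.getPerspectiveTransform(src,dst),(int(w[1]*s),int(w[0]*s)),flags=cv2.INTER_CUBIC)
def rect(p,lo,hi,z,box):
    """minAreaRect on plane z of largest blob of HSV range in a pixel box"""
    u0,v0,u1,v1=box; h=cv2.cvtColor(p["img"],cv2.COLOR_RGB2HSV)[v0:v1,u0:u1]
    m=cv2.inRange(h,lo,hi); cs,_=cv2.findContours(m,cv2.RETR_EXTERNAL,cv2.CHAIN_APPROX_NONE)
    pts=cv2.convexHull(max(cs,key=cv2.contourArea))[:,0]
    return cv2.minAreaRect(np.float32([plane(p,q+[u0,v0],z) for q in pts]))
def down(yaw): # tool down; tool y along world dir (yaw+90deg)
    q=(R.from_euler("z",yaw)*R.from_euler("x",np.pi)).as_quat(); return [q[3],q[0],q[1],q[2]]
E
python3 - <<'E'
from h import *
p=vision.get_image("top");s=vision.get_image("side")
hs=cv2.cvtColor(p["img"],cv2.COLOR_RGB2HSV)
for u,v in [(228,285),(178,238),(330,200),(440,262),(350,235)]: print((u,v),hs[v,u])
print("rack",rect(p,(0,90,40),(16,255,160),10,(165,225,295,300)))
print("bed",rect(p,(95,20,60),(130,120,200),10,(310,215,480,300)))
print("cover",rect(p,(80,80,40),(105,255,200),8,(285,155,335,225)))
from itertools import product
def tri(a,b):
    (o1,d1),(o2,d2)=ray(p,a),ray(s,b); d1/=np.linalg.norm(d1);d2/=np.linalg.norm(d2)
    t=np.linalg.lstsq(np.c_[d1,-d2],o2-o1,rcond=None)[0]; A=o1+d1*t[0];B=o2+d2*t[1]; return (A+B)/2,np.linalg.norm(A-B)
for n in ("drum_a","drum_small","drum_large","station0","knob_grip","pointer_tip","mark","rub_block","cover","bed","rack"):
    a=vision.mark_of(n,p);b=vision.mark_of(n,s)
    for i,j in product(a,b):
        X,e=tri(i["location"],j["location"])
        if e<10 and -10<X[2]<75: print(n,X.round(1),round(e,1),round(i["conf"],2),round(j["conf"],2))
E
```

```text
(228, 285) [ 21 165 167]
(178, 238) [ 12 119 120]
(330, 200) [ 98 116 130]
(440, 262) [109   9 217]
(350, 235) [150   1 179]
rack ((479.249755859375, 223.50711059570312), (250.9970245361328, 119.64138793945312), 88.5858383178711)
bed ((487.893798828125, -178.81170654296875), (112.02000427246094, 365.71258544921875), 4.094967365264893)
cover ((651.197021484375, 23.13900375366211), (131.13766479492188, 93.0615005493164), 3.8381094932556152)
drum_a [377.7 399.5  19.5] 0.2 0.78 0.83
drum_a [508.8 236.1  40. ] 0.8 0.63 0.76
drum_a [437.4 130.2  37.6] 4.2 0.59 0.62
drum_small [452.8 322.9  26.6] 8.7 0.56 0.5
station0 [ 495.6 -316.3   50.2] 1.1 0.75 0.81
station0 [ 487.4 -230.2   60.8] 3.5 0.68 0.55
pointer_tip [455.8 -86.7  12.3] 4.9 0.97 0.85
mark [462.5 -83.8   9. ] 1.4 0.77 0.79
cover [648.9  22.8  -3.5] 9.8 0.68 0.63
rack [4.793e+02 2.256e+02 2.000e-01] 0.3 0.7 0.82
```

Run:
```python
from h import *
p=vision.get_image("top");s=vision.get_image("side")
bc,by=(487.9,-178.8),np.radians(4.09); rc,ry=(479.2,223.5),np.radians(-1.41)
print("rack s",rect(s,(0,90,40),(16,255,160),10,(260,160,330,240)))
print("bed s",rect(s,(95,20,60),(130,120,200),10,(270,250,360,425)))
print("cover s",rect(s,(80,80,40),(105,255,200),8,(340,235,415,275)))
W=(130,400)
rows=[rectify(q,z,bc,by,W) for q,z in((p,10),(p,33),(s,33),(s,10))]
im=np.vstack(rows)
for y in (45,-45,-135): cv2.line(im,(int((200-y)*2),260),(int((200-y)*2),780),(255,0,0),1)
cv2.imwrite("pics/rect.png",cv2.resize(im[:,:,::-1],None,fx=.57,fy=.57,interpolation=cv2.INTER_AREA)) if 0 else cv2.imwrite("pics/rect.png",cv2.resize(im[:,:,::-1],(464,600)) if 0 else im[:600,:,::-1])
cv2.imwrite("pics/rect2.png",im[520:1040,:,::-1])
```

```text
rack s ((480.2491760253906, 219.86769104003906), (249.58563232421875, 116.01779174804688), 87.58980560302734)
bed s ((486.4627380371094, -183.49940490722656), (109.4040756225586, 363.53594970703125), 4.096597194671631)
cover s ((649.4371337890625, 18.60089874267578), (128.69886779785156, 90.75562286376953), 4.095877647399902)
```

View pics/rect.png

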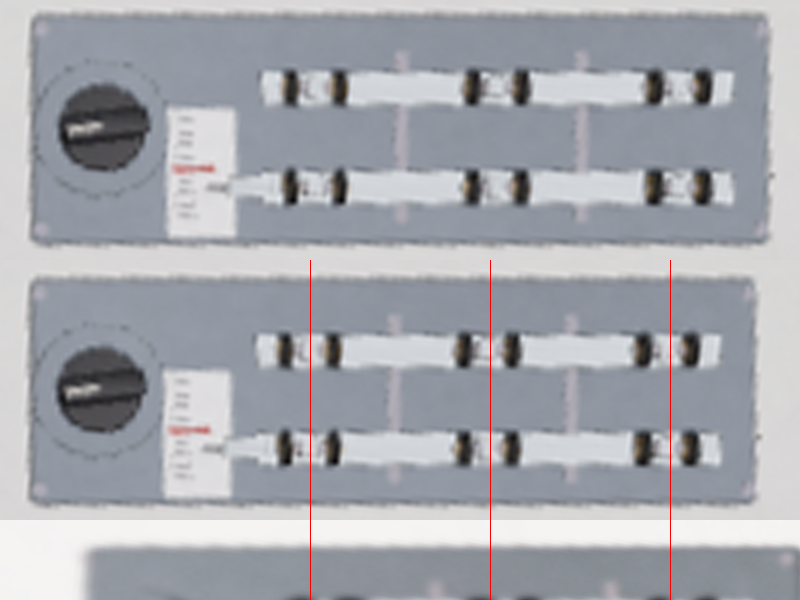

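View pics/rect2.png

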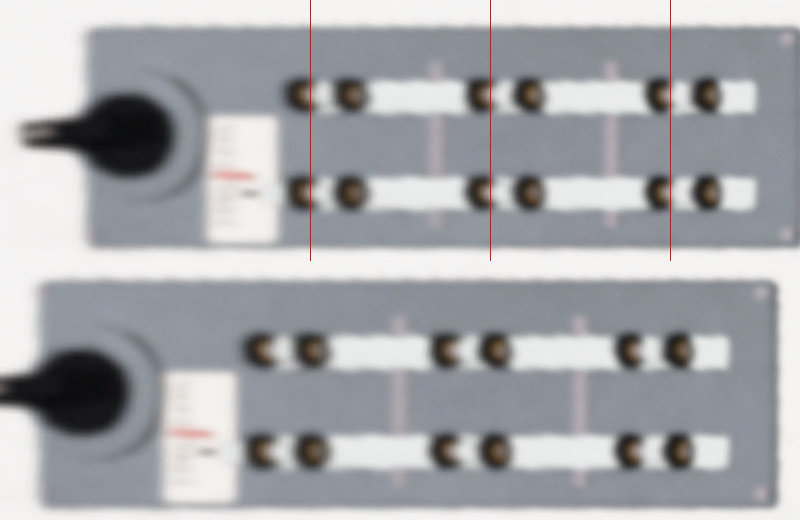

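```bash
cat >> h.py <<'E'
BED=np.array([487.2,-181.2,np.radians(4.09)]);RACK=np.array([479.7,221.7,np.radians(-1.5)]);COVER=np.array([650.3,20.9,np.radians(4)])
def loc(f,a,b):
    c,s=np.cos(f[2]),np.sin(f[2]); return np.array([f[0]+c*a-s*b,f[1]+s*a+c*b])
def st(m=""):
    r=arm.read_state(); print(m,"t",round(r["clock"],1),"tcp",r["tool_pos"].round(1),"w",round(r["grip_width"],1),"gf",round(r["gripper_force"],1),"F",r["wrist_force"].round(1),"T",r["ft_torque"].round(2),"q6",round(r["qpos"][5],2)); return r
def over(xy,yaw,z): arm.goto([*xy,z],down(yaw))
def lin(xy,z,yaw=None,feed=150): arm.move_linear([*xy,z],None if yaw is None else down(yaw),feed=feed)
E
python3 - <<'E'
from h import *
b=loc(RACK,34,-90); y=RACK[2]
p=vision.get_image("top"); print(plane(p,(266.2,248.2),20),b)
# choose half turn with small q6
for yy in(y,y+np.pi): 
    q=arm.solve_ik([*b,120],down(yy)); print(yy,q)
hand.command_gripper(72,20)
qs=[arm.solve_ik([*b,120],down(yy)) for yy in(y,y+np.pi)]
arm.goto_joints(min([q for q in qs if q is not None],key=lambda q:abs(q[5])))
yy=min((y,y+np.pi),key=lambda v:abs(arm.solve_ik([*b,120],down(v))[5]))
lin(b,40); lin(b,14,feed=50); st()
hand.command_gripper(30,20); st("grip")
lin(b,80); r=st("lift")
E
```

```text
[511.55718844 132.31290299] [511.3324237  130.84082451]
-0.026179938779914945 [ 1.25324114e-01  4.77535919e-01  1.89768634e+00 -4.44089210e-16
  7.66370390e-01  1.72230038e+00]
3.115412714809878 [ 0.12532411  0.47753592  1.89768634  0.          0.76637039 -1.41929227]
 t 6.8 tcp [511.3 130.8  13.9] w 72.2 gf 0.0 F [ 0.1 -0.4  0.9] T [-0.06  0.03  0.07] q6 -1.42
grip t 7.3 tcp [511.4 130.9  14.2] w 49.6 gf 20.0 F [-0.5  1.2  2.3] T [0.08 0.08 0.04] q6 -1.42
lift t 7.9 tcp [511.1 130.8  79.6] w 49.7 gf 20.0 F [-0.4 -0.8 -0.3] T [-0.    0.04  0.01] q6 -1.42
```

Run:
```python
from h import *
c=COVER[:2]; y=COVER[2]+np.pi
over(c,y,80); st("at"); lin(c,20); lin(c,12.3,feed=30); st("low")
hand.command_gripper(72); lin(c,90)
# knob: candidate bar yaws
k=loc(BED,0,150)
for yy in(np.radians(-80.4),np.radians(99.6)):
    q=arm.solve_ik([*k,110],down(yy)); q2=arm.solve_ik([*k,110],down(yy-.1)); print(yy,None if q is None else q[5],None if q2 is None else q2[5])
# clear out of view then look
over([430,-20],np.pi,200)
p=vision.get_image("top"); s=vision.get_image("side")
a=p["img"][150:350,120:490]; cv2.imwrite("pics/t1.png",cv2.resize(a[:,:,::-1],(800,432),interpolation=cv2.INTER_CUBIC))
# bar angle: dark pixels brighter side: print rect crop
kk=rectify(p,54,k,BED[2],(70,70),6); cv2.imwrite("pics/k1.png",kk[:,:,::-1]); st()
```

```text
at t 8.6 tcp [649.   21.5  78.9] w 49.8 gf 20.0 F [-0.7  0.6 -0.7] T [ 0.04 -0.01  0.06] q6 -1.71
low t 9.6 tcp [650.3  20.9  12.5] w 49.7 gf 20.0 F [-0.5 -0.5 -1.2] T [ 0.03 -0.01  0.05] q6 -1.71
-1.4032447186034411 None None
1.7383479349863522 -0.3721724272488931 -0.27217242724889346
 t 11.9 tcp [431.  -20.  199.3] w 72.0 gf 0.0 F [-0.4 -0.6 -1. ] T [0.05 0.05 0.02] q6 -1.77
```

View pics/t1.png

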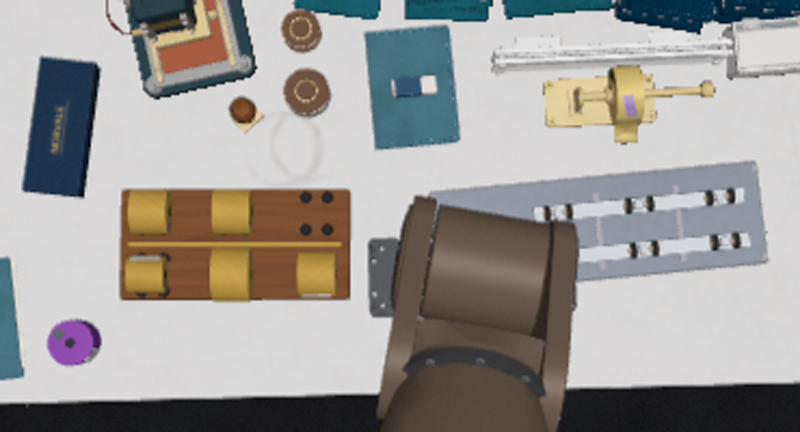

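View pics/k1.png

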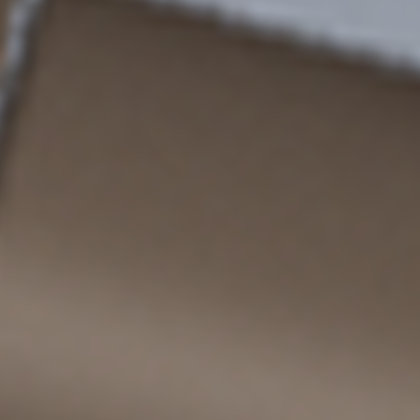

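Run:
```python
from h import *
k=loc(BED,0,150); yy=np.radians(99.6)
hand.command_gripper(60,6)
over(k,yy,120); lin(k,60); lin(k,26,feed=60); st("down")
hand.command_gripper(5,6); st("closed6"); arm.sleep(.3); st()
```

```text
down t 15.0 tcp [476.5 -31.6  25.9] w 59.9 gf 0.0 F [-0.1  0.1  0. ] T [-0.06  0.02  0.03] q6 -0.37
closed6 t 15.8 tcp [476.7 -31.6  26. ] w 14.5 gf 5.9 F [ 1.2  0.9 -0.9] T [-0.08 -0.15  0.11] q6 -0.37
 t 16.1 tcp [476.7 -31.6  26.1] w 13.8 gf 5.9 F [ 1.7  0.  -0.2] T [-0.07 -0.2   0.07] q6 -0.37
```

```bash
cat >> h.py <<'E'
def turn(d,n=4):
    q=arm.read_state()["qpos"]; q0=q[5]
    for i in range(n):
        q[5]=q0+d*(i+1)/n; arm.goto_joints(q)
        r=arm.read_state(); print("turn",round(r["qpos"][5],3),r["wrist_force"].round(1),r["ft_torque"].round(2),round(r["grip_width"],1))
def scale(n=6,tag=None):
    """pointer minus mark along bed x (mm), subpixel, from each camera"""
    for name in("top","side"):
        D=[];N=[]
        for _ in range(n):
            p=vision.get_image(name); im=rectify(p,11,loc(BED,0,100),BED[2],(90,70),8).astype(float); D.append(im)
            a=vision.mark_of("pointer_tip",p);b=vision.mark_of("mark",p)
            if a and b:
                A=[(R.from_euler("z",-BED[2]).apply([*(plane(p,x[0]["location"],11)-BED[:2]),0]))[0] for x in(a,b)]; N.append(A[0]-A[1])
        im=np.mean(D,0).astype(np.uint8)
        if tag: cv2.imwrite(f"pics/{tag}_{name}.png",im[:,:,::-1])
        print(name,"net",np.round(N,1))
E
python3 - <<'E'
from h import *
hand.command_gripper(5,20); st(); turn(1.35); st()
hand.command_gripper(60); k=loc(BED,0,150); lin(k,120)
over([430,250],np.pi,250)
scale(2,"s1"); st()
a=[cv2.imread(f"pics/s1_{n}.png") for n in("top","side")]
cv2.imwrite("pics/s1.png",cv2.resize(np.hstack(a),None,fx=.7,fy=.7))
E
```

```text
t 16.3 tcp [476.7 -31.7  26. ] w 14.3 gf 20.0 F [ 1.9 -0.9  0.2] T [-0.25 -0.41 -0.06] q6 -0.37
turn -0.039 [-0.4 -1.5  2.8] [-0.37  0.19 -0.11] 13.7
turn 0.297 [-4.4 -0.3  4.7] [-0.22  0.77 -0.03] 14.1
turn 0.636 [-5.3  1.4  5.9] [ 0.13  0.96 -0.04] 14.2
turn 0.973 [-5.2  4.6  5.9] [ 0.73  1.07 -0.06] 13.6
 t 17.9 tcp [475.6 -31.1  26. ] w 13.6 gf 20.0 F [-5.2  4.6  5.9] T [ 0.73  1.07 -0.06] q6 0.97
top net [6.5 9.3]
side net [-1.1  2.8]
 t 22.1 tcp [430. 250. 250.] w 60.0 gf 0.0 F [-0.1  0.1  0.1] T [0.03 0.01 0.03] q6 -1.18
```

View pics/s1.png

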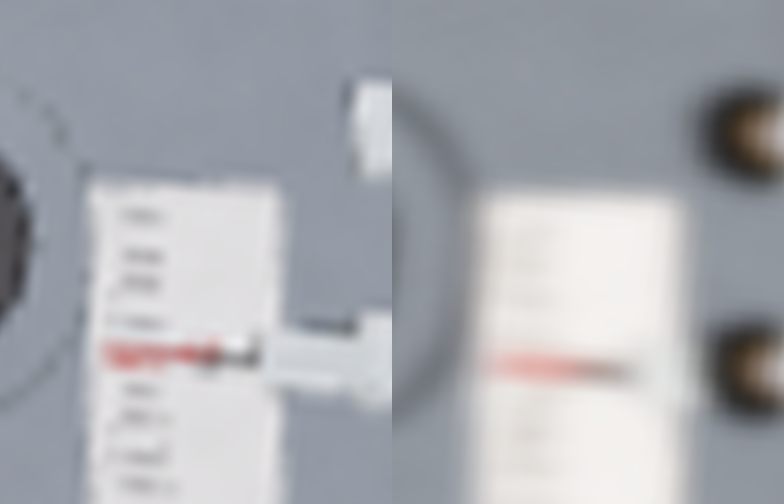

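```bash
cat > m.py <<'E'
from h import *
def meas(tag):
    for n,(rc,pc,rw) in {"top":((150,265),(315,365),(460,560)),"side":((120,220),(280,340),(470,590))}.items():
        im=cv2.imread(f"pics/{tag}_{n}.png").astype(float); b,g,r=[im[rw[0]:rw[1],:,i] for i in range(3)]
        rows=np.arange(*rw)
        def cen(w):
            w=np.clip(w-np.percentile(w,60,axis=0),0,None); w[w<.3*w.max()]=0
            return (w*rows[:,None]).sum(0)/(w.sum(0)+1e-9)
        c=np.arange(*rc); y=cen((r-g)[:,rc[0]:rc[1]]); f=np.polyfit(c,y,1)
        d=np.arange(*pc); z=cen((255-r)[:,pc[0]:pc[1]])
        print(n,"slope deg",np.degrees(np.arctan(f[0])).round(1),"mark rows",y[::20].round(1),"ptr rows",z[::8].round(1),
          "mark@ptr",np.polyval(f,d.mean()).round(1),"ptr-mark mm flat",round((y.mean()-z.mean())/8,2),"extrap",round((np.polyval(f,d.mean())-z.mean())/8,2))
E
python3 -c "
from m import *
meas('s1')"
```

```text
top slope deg 22.5 mark rows [  0.  509.8 511.2 505.9 507.2 505.1] ptr rows [512.5 512.8 513.8 514.8 514.4 513.  511.1] mark@ptr 553.7 ptr-mark mm flat -1.81 extrap 5.05
side slope deg 78.8 mark rows [  0.  520.  521.2 522.  523.4] ptr rows [530.6 530.8 531.4 531.6 532.2 532.6 533.1 533.9] mark@ptr 1123.7 ptr-mark mm flat -14.28 extrap 73.95
```

```bash
cat > m2.py <<'E'
from h import *
def raw():
    for n in("top","side"):
        I=np.mean([vision.get_image(n)["img"].astype(float) for _ in range(3)],0); p=vision.get_image(n)
        c=proj(p,[*loc(BED,-20,100),11]).round().astype(int); print(n,c)
        for nm,ch in(("r-g",I[:,:,0]-I[:,:,1]),("r",I[:,:,0])):
            print(nm); print(ch[c[1]-9:c[1]+10,c[0]-9:c[0]+10].round().astype(int))
E
python3 -c "
from m2 import *
raw()
for n in ('top','side'):
    p=vision.get_image(n)
    for b in (120,110,100,90,80): print(n,b,proj(p,[*loc(BED,-20,b),11]).round(2),proj(p,[*loc(BED,-19,b),11]).round(2))
"
```

```text
top [357 268]
r-g
[[-2  1  2  1  1  2  2  1  2  1  2  1  1  2 -2 -5 -6 -5 -6]
 [-4  1  2  2  2  2  1  1  1  2  1  1  1  1  0 -5 -6 -6 -6]
 [-3  1  1  2  2  2  1  1  1  1  1  2  2  1  0 -5 -6 -6 -6]
 [-5  2  2  2  2  2  1  1  2  1  1  2  1  2  1 -4 -6 -6 -6]
 [-4  1  2  2  2  1  1  1  2  1  2  2  1  1  1 -4 -6 -6 -5]
 [-5  1  2  1  1  1  2  1  1  2  1  1  2  1  2 -3 -6 -6 -6]
 [-6  1  2  1  1  1  2  1  1  1  1  2  2  1 -1 -3 -4 -5 -4]
 [-6  0  1  2  1  2  2  2 14 16 29  3  1  2 -4 -4 -5 -5 -4]
 [-6  0 27 42 43 48 48 49 68 46 34  4  1  1 -4 -5 -5 -4 -4]
 [-6  0 26 55 60 35 34 12  9  6  1  1  1  1 -2 -5 -4 -4 -3]
 [-6 -1  5  8  8  6  6  2  1  1  2  1  2  1  1 -2 -5 -5 -5]
 [-7 -1  1  2  1  1  2  2  1  2  1  1  1  2  1  0 -5 -6 -6]
 [-7 -2  1  1  1  1  2  1  1  1  2  1  1  1  1  1 -4 -6 -7]
 [-6 -3  1  2  2  1  2  1  1  1  1  2  1  1  1  2 -4 -7 -6]
 [-7 -4  1  1  2  1  1  1  1  1  2  1  2  1  1  2 -4 -6 -7]
 [-6 -5  1  2  1  2  1  2  2  1  1  1  1  1  2  1 -3 -6 -7]
 [-7 -6  2  2  1  1  1  2  1  1  1  1  1  1  1  1 -3 -6 -6]
 [-6 -7  1  2  2  1  2  2  1  2  1  1  2  2  2  1 -1 -5 -6]
 [
[... 4003 characters left out ...]
 199 209 207 198 190 184 174 167 167 167 164 161
  160]
 [179 177 173 169 165 163 166 172 163 145 133 127 120 122 135 144 146 146
  147]
 [151 151 150 149 146 139 128 117  99  82  73  69  70  87 115 135 142 143
  145]
 [147 146 145 144 140 125  97  69  56  57  62  58  51  65  99 127 141 145
  146]]
top 120 [348.5  268.47] [348.45 268.06]
top 110 [352.65 268.07] [352.61 267.65]
top 100 [356.8  267.67] [356.76 267.25]
top 90 [360.95 267.26] [360.91 266.85]
top 80 [365.1  266.86] [365.06 266.44]
side 120 [292.55 283.06] [293.02 283.02]
side 110 [292.93 286.45] [293.4  286.41]
side 100 [293.31 289.89] [293.78 289.85]
side 90 [293.69 293.39] [294.17 293.34]
side 80 [294.09 296.93] [294.56 296.89]
```

Run:
```python
from h import *
from m2 import raw
k=loc(BED,0,150); yy=np.radians(99.6)-1.345
over(k,yy,120); lin(k,60); lin(k,26,feed=60); st("down")
hand.command_gripper(5,20); st("closed"); turn(.15,1)
hand.command_gripper(60); lin(k,120)
over([430,250],np.pi,250); st()
raw()
```

```text
down t 25.7 tcp [476.5 -31.6  25.9] w 60.2 gf 0.0 F [-0.1  0.8 -0.5] T [-0.06  0.17  0.02] q6 0.97
closed t 26.5 tcp [476.1 -30.9  26. ] w 13.8 gf 20.0 F [0.1 7.8 2.6] T [1.29 0.22 0.01] q6 0.97
turn 1.119 [0.4 2.9 1.4] [ 0.44  0.15 -0.06] 14.0
 t 30.5 tcp [430.1 249.7 249.6] w 59.7 gf 0.0 F [ 0.1 -0.8  0.2] T [-0.01  0.03 -0.03] q6 -1.18
top [357 268]
r-g
[[-2  1  2  2  1  2  2  2  2  1  1  1  1  1 -1 -6 -7 -6 -6]
 [-4  1  2  2  1  2  1  2  1  2  2  2  1  1  0 -5 -7 -6 -6]
 [-3  1  1  1  1  1  1  2  1  1  1  2  1  1  1 -5 -7 -6 -6]
 [-5  1  2  2  2  1  1  2  1  1  1  1  2  2  1 -4 -7 -6 -7]
 [-3  1  1  2  1  1  1  2  2  1  1  2  1  1  2 -4 -6 -7 -6]
 [-5  1  2  1  1  2  1  1  1  1  1  1  1  1  2 -2 -4 -5 -5]
 [-6  1  2  1  2  2  2  2  1  1  2  2  1  1 -1 -3 -4 -4 -4]
 [-6  1  1  1  1  2  2  2 14  4 14  4  2  2 -3 -4 -4 -4 -4]
 [-6  0 27 42 44 48 49 48 68 22 12  2  1  1 -4 -4 -4 -3 -4]
 [-7  0 26 55 60 35 34 12 10  3  2  2  1  1 -1 -3 -3 -3 -4]
 [-6 -2  5  8  8  6  6  2  1  1  1  1  2  1  1  0 -4 -5 -6]
 [-7 -2  1  1  1  1  2  2  1  2  2  1  2  2  2  0 -5 -6 -6]
 [-7 -3  2  1  2  2  
[... 3943 characters left out ...]
 237 208 184 218 238 244 244 244 244 244 244
  244]
 [243 243 243 243 243 243 243 237 212 188 214 236 243 244 244 243 243 243
  243]
 [244 243 243 243 243 243 242 237 223 205 220 235 241 242 242 242 241 241
  241]
 [243 243 242 242 241 241 240 236 229 222 226 232 236 236 235 234 232 231
  229]
 [239 238 237 234 232 230 229 228 226 222 222 224 219 212 210 207 202 198
  196]
 [222 219 214 209 203 199 199 202 205 199 194 187 175 166 165 166 164 161
  160]
 [179 176 172 169 165 163 159 157 157 147 135 126 116 117 130 141 145 147
  146]
 [151 151 149 148 147 142 127 109  94  84  74  70  66  77 103 128 140 144
  145]
 [147 147 146 145 144 134 108  74  56  58  65  63  54  55  83 118 138 144
  145]]
```

```bash
cat > m3.py <<'E'
from h import *
def gap():
    for n in("top","side"):
        p=vision.get_image(n); out=[]
        B=BED if n=="top" else np.array([486.5,-183.5,BED[2]])
        if n=="top": B=np.array([487.9,-178.8,BED[2]])
        for y in(45,-45,-135):
            P=[cv2.cvtColor(rectify(p,28,loc(B,x,y),B[2],(36,50),8),cv2.COLOR_RGB2GRAY).astype(np.float32) for x in(20,-20)]
            cen=[]
            for g in P:
                w=np.clip(110-g,0,None); cen.append((w.sum(1)*np.arange(len(g))).sum()/w.sum())
            out.append(((cen[0]-cen[1])/8, cv2.phaseCorrelate(P[1],P[0],cv2.createHanningWindow(P[0].shape[::-1],cv2.CV_32F))[0][1]/8))
        print(n,"front roller short of mark, (centroid, phase) mm",np.round(out,2).tolist(),np.mean(out,0).round(2))
E
python3 -c "
from m3 import *
gap()"
```

```text
top front roller short of mark, (centroid, phase) mm [[0.42, -0.08], [0.13, -0.14], [-0.34, 0.05]] [ 0.07 -0.06]
side front roller short of mark, (centroid, phase) mm [[-0.17, 2.85], [-0.26, 0.02], [-0.1, 1.08]] [-0.18  1.32]
```

```bash
cat >> h.py <<'E'
CELL=[(34,90),(34,0),(-34,-90)]; STY=[45,-45,-135]
def pick(xy,yaw,z):
    hand.command_gripper(60,25); over(xy,yaw,130); lin(xy,z+25); lin(xy,z,feed=50)
    hand.command_gripper(30,25); st("grip"); lin(xy,130); return st("lift")["grip_width"]
def place(xy,yaw,z):
    over(xy,yaw,130); w=st("over")["grip_width"]
    if abs(w-40)>3: print("LOST?"); return False
    lin(xy,z+15); lin(xy,z,feed=30); st("low"); hand.command_gripper(60); lin(xy,130); return True
E
python3 - <<'E'
from h import *
for i in(0,):
    w=pick(loc(RACK,*CELL[i]),RACK[2]+np.pi,22)
    print(place(loc(BED,0,STY[i]),BED[2]+np.pi,35))
over([430,250],np.pi,250); arm.sleep(1)
p=vision.get_image("top"); s=vision.get_image("side"); st()
a=cv2.resize(p["img"][200:320,150:490],(800,282),interpolation=3); b=cv2.resize(s["img"][150:420,240:400],(178,300))
cv2.imwrite("pics/d1.png",a[:,:,::-1])
b=cv2.resize(s["img"][270:420,260:380],(480,600),interpolation=3); cv2.imwrite("pics/d1s.png",b[:,:,::-1])
E
```

```text
grip t 33.7 tcp [516.1 310.8  22.2] w 40.0 gf 25.0 F [ 0.1 -0.9  0.6] T [-0.07  0.03  0.02] q6 -1.11
lift t 34.6 tcp [515.6 310.6 129.1] w 40.0 gf 25.0 F [ 0.6  0.7 -1.6] T [0.11 0.02 0.02] q6 -1.11
over t 36.2 tcp [ 484.3 -135.7  129.9] w 40.0 gf 25.0 F [ 0.3  1.3 -2.1] T [ 0.07 -0.06 -0.  ] q6 -2.05
low t 37.6 tcp [ 484.2 -136.4   35.1] w 40.0 gf 25.0 F [1.6 1.1 1.6] T [ 0.27 -0.34  0.04] q6 -2.05
True
 t 41.5 tcp [430. 250. 250.] w 60.0 gf 0.0 F [-0.6 -0.6 -0.2] T [ 0.05  0.03 -0.01] q6 -1.18
```

View pics/d1.png

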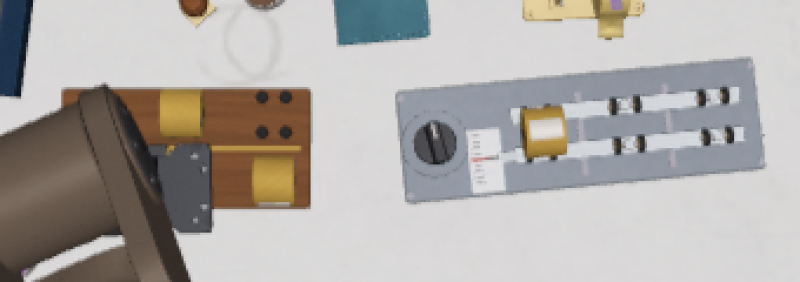

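Run:
```python
from h import *
for i in(1,2):
    w=pick(loc(RACK,*CELL[i]),RACK[2]+np.pi,22)
    if not place(loc(BED,0,STY[i]),BED[2]+np.pi,35): break
over([430,250],np.pi,250); arm.sleep(4)
p=vision.get_image("top"); s=vision.get_image("side"); st()
a=cv2.resize(p["img"][150:320,150:490],(800,400),interpolation=3); b=cv2.resize(s["img"][270:420,260:410],(200,200),interpolation=3)
a[:200,:200]=b; cv2.imwrite("pics/d2.png",a[:,:,::-1])
```

```text
grip t 44.2 tcp [513.8 220.8  22.2] w 40.0 gf 25.0 F [-0.8 -0.4  1.1] T [ 0.02 -0.08  0.03] q6 -1.26
lift t 45.1 tcp [513.2 220.7 129.2] w 40.0 gf 25.0 F [-0.1  0.8 -2.1] T [ 0.07 -0.01 -0.02] q6 -1.26
over t 46.8 tcp [ 490.7 -225.4  129.9] w 39.9 gf 25.0 F [ 0.6  0.6 -1.2] T [ 0.05 -0.01  0.06] q6 -2.2
low t 48.1 tcp [ 490.6 -226.1   35.1] w 40.1 gf 25.0 F [0.7 0.7 1.2] T [ 0.26 -0.35  0.02] q6 -2.2
grip t 52.9 tcp [443.3 132.6  22.1] w 40.1 gf 25.0 F [-1.4 -0.8  1.8] T [-0.25  0.16  0.02] q6 -1.4
lift t 53.7 tcp [443.  132.6 129.4] w 40.0 gf 25.0 F [ 0.5 -0.4 -2.9] T [ 0.   -0.01 -0.05] q6 -1.4
over t 55.4 tcp [ 497.1 -314.9  129.9] w 39.8 gf 25.0 F [-0.1  0.2 -2.1] T [ 0.05  0.05 -0.01] q6 -2.32
low t 56.7 tcp [ 496.8 -315.8   35. ] w 40.0 gf 25.0 F [-0.2  0.6 -1.8] T [ 0.16 -0.07 -0.01] q6 -2.32
 t 64.3 tcp [430. 250. 250.] w 60.0 gf 0.0 F [0.3 0.3 0.6] T [ 0.03 -0.    0.  ] q6 -1.18
```

View pics/d2.png

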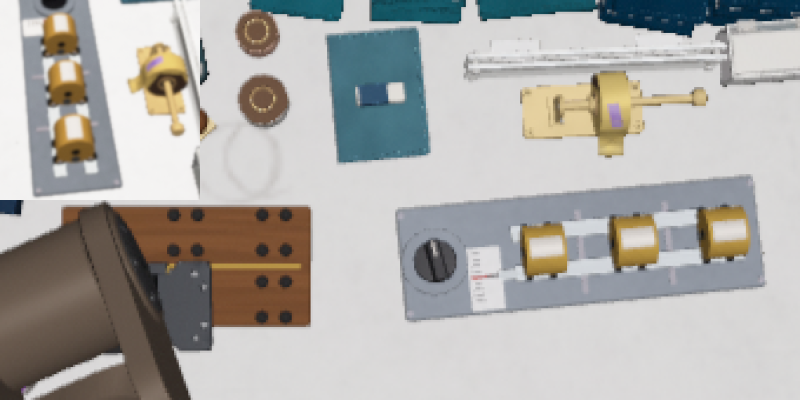

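Run:
```python
from h import *
for i in(0,1,2):
    w=pick(loc(BED,0,STY[i]),BED[2]+np.pi,35)
    if not place(loc(RACK,*CELL[i]),RACK[2]+np.pi,23.4): break
over([430,-50],np.pi,250); arm.sleep(.5)
p=vision.get_image("top"); s=vision.get_image("side"); st()
a=cv2.resize(p["img"][150:320,150:490],(800,400),interpolation=3); b=cv2.resize(s["img"][145:245,255:345],(270,300),interpolation=3)
a[100:,530:]=b; cv2.imwrite("pics/d3.png",a[:,:,::-1])
```

```text
grip t 67.8 tcp [ 484.  -136.3   35.1] w 40.0 gf 25.0 F [-0.5  0.2  1.7] T [0.08 0.01 0.02] q6 -2.05
lift t 68.5 tcp [ 483.6 -136.2  129.3] w 39.9 gf 25.0 F [ 0.8 -0.4 -1.2] T [ 0.09 -0.01  0.01] q6 -2.05
over t 70.2 tcp [516.4 309.9 129.9] w 39.8 gf 25.0 F [-0.2  0.1 -0.8] T [0.05 0.03 0.03] q6 -1.11
low t 71.6 tcp [515.9 310.8  23.6] w 39.9 gf 25.0 F [-2.2 -2.   4.1] T [-0.1   0.32  0.02] q6 -1.11
grip t 77.0 tcp [ 490.5 -226.2   35.1] w 40.0 gf 25.0 F [ 0.6 -0.8  1.2] T [-0.04  0.    0.06] q6 -2.2
lift t 77.7 tcp [ 490.  -225.9  129.3] w 40.0 gf 25.0 F [-0.3 -0.5 -1.9] T [0. 0. 0.] q6 -2.2
over t 79.4 tcp [514.  220.  129.9] w 39.8 gf 25.0 F [ 0.7  0.  -0.8] T [0.03 0.05 0.01] q6 -1.26
low t 80.8 tcp [513.5 220.8  23.4] w 40.2 gf 25.0 F [-2.1  0.1  2.9] T [-0.06  0.3  -0.01] q6 -1.26
grip t 86.2 tcp [ 496.9 -315.9   35.1] w 40.0 gf 25.0 F [ 0.1 -0.5  0.2] T [-0.02  0.05 -0.02] q6 -2.32
lift t 86.9 tcp [ 496.4 -315.5  129.2] w 40.1 gf 25.0 F [-0.7  0.3 -2.7] T [0.03 0.02 0.03] q6 -2.32
over t 88.6 tcp [443.8 132.1 129.9] w 39.3 gf 25.0 F [-0.2 -0.8 -2.9] T [ 0.03 -0.01  0.01] q6 -1.4
low t 90.0 tcp [443.2 132.6  23.3] w 39.9 gf 25.0 F [-1.1  0.2  0.7] T [-0.02  0.2   0.03] q6 -1.4
 t 92.9 tcp [430.  -49.9 250. ] w 59.9 gf 0.0 F [ 0.6  0.4 -0.2] T [ 0.06 -0.02 -0.03] q6 -1.84
```

View pics/d3.png

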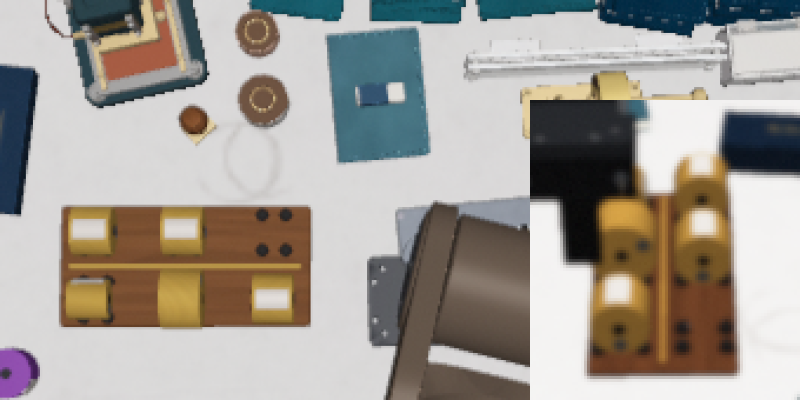

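Run:
```python
from h import *
from m3 import gap
arm.goto_joints([1.139,0.491,1.559,0,1.092,-0.106]); arm.sleep(.5)
gap()
p=vision.get_image("top"); s=vision.get_image("side"); st()
a=cv2.resize(s["img"][130:330,240:420],(540,600),interpolation=3); a[300:,:270]=cv2.resize(p["img"][235:290,325:375],(270,300),interpolation=3)
cv2.imwrite("pics/d4.png",a[:,:,::-1])
```

```text
top front roller short of mark, (centroid, phase) mm [[0.51, 0.02], [0.25, -0.4], [-0.38, -0.14]] [ 0.13 -0.18]
side front roller short of mark, (centroid, phase) mm [[0.12, -0.02], [-0.39, 0.01], [-0.33, -0.03]] [-0.2  -0.01]
 t 96.1 tcp [200.2 592.  214.6] w 60.0 gf 0.0 F [0.2 0.1 0.1] T [-0.02 -0.03  0.03] q6 -0.11
```

View pics/d4.png

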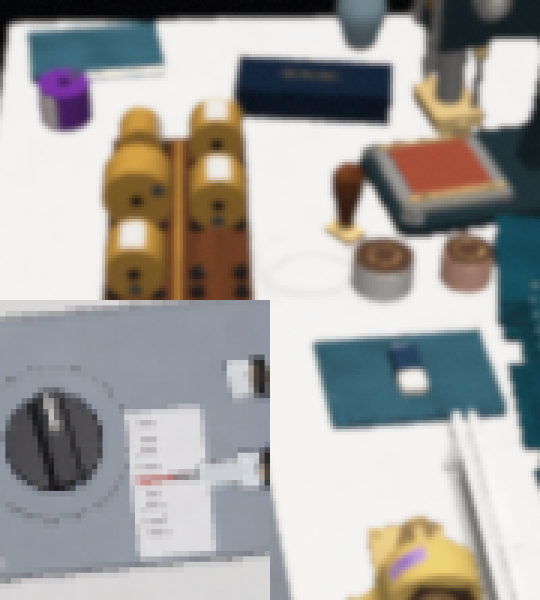

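The picture shows three drums panel up in the rack. The block lies flat on the cover, and the pointer is on the red mark (gap error under about 0.2 mm). I'm handing it in.

```bash
python3 -c "
from station import arm
print(arm.close_job())"
```

```text
the job is handed in; nothing more can be done
None
```

I handed the job in at about 96 s: all three 50 mm drums rested panel up on the rollers and are back in the rack panel up, the rubbing block lies flat on the teal cover, and the pointer measures within about 0.2 mm of the red mark.

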